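# Roll a flatted mould cap home in a V-jig and clamp it

## Task

The aluminium candle-mould cap lies in the V of the drilling jig, but turned wrong. With the clamp jaw still drawn back, roll the cap in the V until its flat is felt to meet the flat stop in the narrow end of the V and the cap slips the last few millimetres fully home against both fences; then slide the clamp jaw up against it, and let go. Leave the tealight, the marker and the thermometer beside the jig where they are.

Things in the scene. Friction and masses are not known exactly. Their poses are not given: they have to be found in the camera images.
- cap_centre (a point): Bare aluminium mould cap, loose, 0.2 kg: disc 60 mm across, 20 mm high, one vertical flat on its rim (23.5 mm from the axis, 37 mm wide, a straight edge from above); on top a round boss, 28 mm across, 32 mm high, to grip. Point on the axis half-way up, 26 mm above the underside (6 mm above the disc's top). z: axis, up; x: from the axis square to the flat.
- jig_seat (a point): Where the cap's axis stands when fully home, on the top of the jig's base plate (that is 12 mm above the table). x: level, into the V and to its stop; z up. Two steel fences 18 mm high, faces 30 mm from this point at 45 degrees either side of x, form a V open to -x. At the start the cap lies on the plate 7 to 12 mm short of home (-x), its flat at least 45 degrees off.
- jig_stop (a point): Middle of the flat stop that cuts off the narrow end of the V: steel, 18 mm high, face square to jig x, 25 mm from the seat point (this point: foot of the face, on the plate). The round rim strikes it 5 mm short of home; only with the flat facing it (cap x along jig x, within about 5 degrees) does the cap go home against both fences.
- v_jig: Grey drilling jig, base plate 190 (x) x 116 (y) x 12 mm bolted to the bench, carrying V, stop and clamp. Origin under the plate's centre, on the table; the seat point lies 35 mm from it along its x.
- clamp_jaw (a joint): Slide of the clamp jaw along jig x, m, growing towards the cap: 0 drawn right back, 0.050 when its flat face touches a cap that is fully home (0.045 at one that is not), 0.056 end of travel. It takes about 2 N to slide and stays where left; at the start 0 to 0.015.
- clamp_handle (a point): Upright black round handle post of the clamp jaw, 16 mm in diameter, standing from 20 to 58 mm above the base plate on a dark steel block (36 mm along x, 44 mm wide, 20 mm high); point on its axis 40 mm above the plate, 18 mm behind the jaw's face. Its x is the slide direction, towards the cap.
- tealight: Tealight in an aluminium cup, 38 mm across, 24 mm high, loose, on the table past the stop end of the jig. Origin under its centre. Leave it.
- marker: Marker pen, 17 x 135 x 16 mm, loose, on the table along one side of the jig. Origin under its centre, y along it. Leave it.
- thermometer: Dial thermometer with probe, 35 x 143 x 10 mm, loose, on the table along the other side of the jig. Origin under its centre, y along it. Leave it.
Mind the look-alikes: they are no part of the job. Leave any turquoise or yellow look-alike of the part that bears cap_centre alone.

How it is judged:
By the outcome, as a careful person would: the job done as asked, in the order asked, and still so for the second after the job is handed in, with the robot touching nothing.
It also fails if it takes over 51 s, if anything falls off the work surface, if the arm or the gripper's body presses on something with over 40 N, if the wrist force passes 120 N, or if a joint passes its speed limit or range.

## Robot

A 6-joint arm with a two-finger parallel gripper is mounted at the origin on a cart in front of the work surface, level with it; the furniture and walls round the work are solid. World frame = base frame: x ahead of the robot, y to its left, z up, the work surface at z = 0. Lengths are in m, angles in rad, forces in N, time in s.
With the tool pointing down it reaches from about 0.275 to 0.975 m from the base axis. Payload 8.4 kg.
Tool frame: the origin (TCP) lies at the very end of the fingers, on their centre line; the grasp point (between the pads) lies 19 mm behind it; z points along the fingers, y is the line along which they close (so a half turn about z gives the same grasp; the last joint's range is limited). The gripper opens to 92 mm and grips with 3 to 60 N. Pads are 20 mm wide; open, the fingers measure 128 mm over their backs; the gripper's body (75 mm by 189 mm) begins 69 mm behind the grasp point.
Start: joints at [1.203, 0.353, 1.633, -0, 1.155, -0.002], TCP at [0.224, 0.584, 0.182] pointing down, gripper open.
Joint ranges: [-2.63, 2.63], [-0.92, 2.1], [0.06, 2.66], [-1.3, 4.44], [0, 2.69], [-3.02, 3.02]. Speed limits (rad/s): [2.22, 2.22, 2.79, 3.14, 3.14, 3.14].

## Interface

Orientations are given as a 3x3 rotation matrix whose columns are the frame's x, y, z axes.
In Python, from cell import arm, eyes gives the robot as it stands. Calls block until the motion is done:
- arm.move_pose(position, orientation): joint-space move of the TCP to a pose.
- arm.move_linear(position, orientation=None, speed=0.15, f_stop=None): straight line of the TCP; orientation=None keeps the orientation; speed is the mean speed in m/s. With f_stop (N) it stops when the force on the tool has changed by that much, and returns True; else False.
- arm.goto_joints(angles): joint-space move.
- arm.grip(opening, grasp_force=None): finger opening in m; grasp_force is the grip in N (None keeps the last); returns when the fingers have stopped.
- arm.pause(seconds).
- arm.solve_ik(position, orientation): joint angles nearest the present ones, or None.
- arm.state(): the state.
- eyes.get_image(name): name is "side" or "top" or "wrist"; returns the picture (480x640x3 uint8, red, green, blue); there is no depth.
- eyes.camera_model(name): a dict with "intrinsics" (3x3 intrinsics, pixels), "k1" (the pictures are not rectified: a ray, as slopes to the right and down, at radius r is drawn at 1 + k1 r^2 times it, then the intrinsics apply), "pose" (4x4, takes a point from camera to world coordinates). Camera axes: x right, y up, looking along -z (the intrinsics and any distortion apply to the point x, -y, -z); pixel columns grow to the right and rows downward; lengths in m; the calibration is good to about 2 mm. A picture is of the moment at which its call begins: read the wrist's pose just before it. camera_model takes no time and is no camera call; for the wrist camera it gives the pose at the moment of the call.
A pose or a line that the arm cannot do raises arm.MotionError and nothing moves.
- arm.hand_in(): hands the job in; it is judged then, once.
The state is a dict: "time_s": time; "joint_positions": joint angles; "dq": joint speeds; "effort": joint torques, N m; "ee_pos": TCP position; "orientation": TCP orientation; "wrist_force": force on the tool from outside, world axes, zero at the start; "ft_torque": the same for the moment, N m; "finger_gap": finger opening in m; "grasp_force": force on a finger pad.
Only numpy, scipy, OpenCV 4.12 (cv2) and the standard library are available. Lean on these libraries where they do the work, as an engineer would, in place of code of your own. Each camera call takes 0.05 s, during which the arm holds its last target. There are 200 camera calls.

## Working session

There is one attempt and no reset: what is moved stays moved. The work goes in short steps, each a Python script; the robot and the scene stay as the last script left them, time stands still between calls to the robot, and variables do not carry over. Pictures are saved under pics/ and viewed, at most 10 in all, crops included, and the job is handed in when it is done.

```bash
ls; mkdir -p pics
python3 - <<'E'
from cell import arm, eyes
import cv2,numpy as np
for n in ["top","side"]:
    im=eyes.get_image(n); cv2.imwrite(f"pics/{n}0.png",im[...,::-1])
    m=eyes.camera_model(n); print(n,m)
E
```

```text
pics
top {'intrinsics': array([[545.30006403,   0.        , 323.23617345],
       [  0.        , 545.30006403, 235.86251515],
       [  0.        ,   0.        ,   1.        ]]), 'k1': -0.0979970480194843, 'pose': array([[ 0.00259059,  0.99862994, -0.05226401,  0.54471341],
       [-0.99999438,  0.00269836,  0.00199162,  0.23277024],
       [ 0.00212992,  0.05225856,  0.99863132,  0.89629146],
       [ 0.        ,  0.        ,  0.        ,  1.        ]])}
side {'intrinsics': array([[609.85609348,   0.        , 320.56173111],
       [  0.        , 609.85609348, 235.7404343 ],
       [  0.        ,   0.        ,   1.        ]]), 'k1': -0.030909837190348958, 'pose': array([[-0.99296296,  0.06100747, -0.10150192,  0.4750945 ],
       [-0.11815568, -0.4525636 ,  0.88386957,  1.05522219],
       [ 0.00798657,  0.88964278,  0.45658728,  0.50512206],
       [ 0.        ,  0.        ,  0.        ,  1.        ]])}
```

View pics/top0.png

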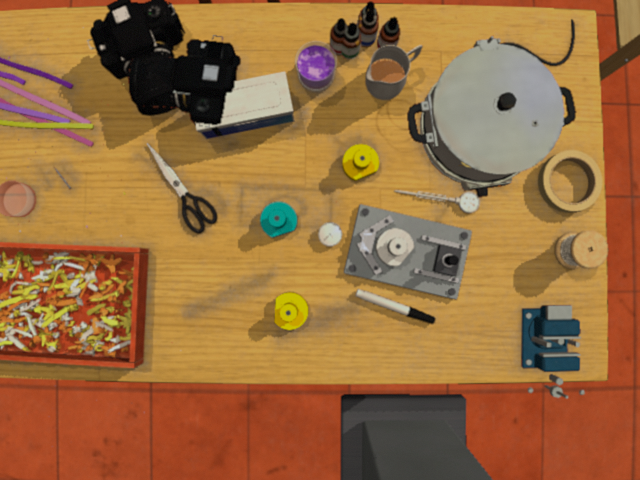

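View pics/side0.png

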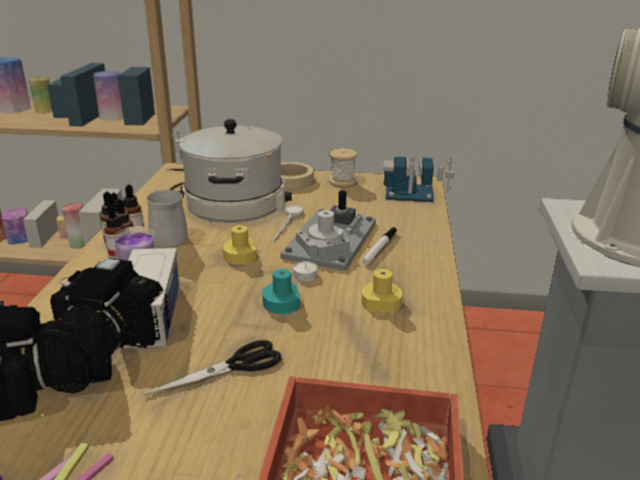

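```bash
cat > h.py <<'E'
from cell import arm, eyes
import cv2,numpy as np
def ray(m,uv):
    K=m["intrinsics"];k=m["k1"]
    s=cv2.undistortPoints(np.array([[uv]],float),K,np.array([k,0,0,0.]))[0,0]
    T=m["pose"]; return T[:3,3],T[:3,:3]@np.array([s[0],-s[1],-1])
def onz(m,uv,z):
    o,d=ray(m,uv); return o+d*(z-o[2])/d[2]
def tri(rays):
    A=0;b=0
    for o,d in rays:
        d=d/np.linalg.norm(d);P=np.eye(3)-np.outer(d,d);A=A+P;b=b+P@o
    return np.linalg.solve(A,b)
def proj(m,p):
    T=m["pose"];q=T[:3,:3].T@(np.asarray(p)-T[:3,3]);s=np.array([q[0],-q[1]])/-q[2]
    s=s*(1+m["k1"]*(s@s));K=m["intrinsics"];return K[:2,:2]@s+K[:2,2]
def down(a):  # tool pointing down, tool x at world angle a
    c,s=np.cos(a),np.sin(a); return np.array([[c,s,0],[s,-c,0],[0,0,-1.]])
E
python3 - <<'E'
from h import *
t=eyes.camera_model("top");s=eyes.camera_model("side")
print("boss",tri([ray(t,(397,246)),ray(s,(327,214))]),"handle",tri([ray(t,(453,260)),ray(s,(342,194))]))
for c in [(361,206),(473,230),(458,299),(345,274)]: print(onz(t,c,.012))
st=arm.state();print(st["ee_pos"],st["orientation"])
w=eyes.camera_model("wrist")
R=st["orientation"];print("cam in tool",R.T@(w["pose"][:3,3]-st["ee_pos"]),(R.T@w["pose"][:3,:3]).round(3).tolist(),w["intrinsics"][0],w["k1"])
E
```

```text
boss [0.57253472 0.11807023 0.06340149] handle [0.55278631 0.03222621 0.06502391]
[0.6399033  0.16957639 0.012     ]
[ 0.6012726  -0.01429254  0.012     ]
[0.48872496 0.01148838 0.012     ]
[0.52925495 0.19560816 0.012     ]
[0.22337984 0.58320226 0.18115525] [[-9.33847328e-01  3.57671585e-01 -4.53801885e-04]
 [ 3.57671873e-01  9.33846597e-01 -1.16780742e-03]
 [ 6.08981608e-06 -1.25286601e-03 -9.99999215e-01]]
cam in tool [ 7.85108292e-02 -1.67670514e-04 -2.03127558e-01] [[0.001, 0.96, 0.281], [1.0, -0.001, -0.0], [-0.0, 0.281, -0.96]] [377.22322674   0.         325.37858783] 0.0033193926621330728
```

Run:
```python
from h import *
import pickle
out=[]
for i,a in enumerate([78,168]):
    arm.move_pose([0.570,0.105,0.13],down(np.radians(a)))
    arm.pause(.15)
    m=eyes.camera_model("wrist");im=eyes.get_image("wrist");out.append((m,im))
    cv2.imwrite(f"pics/w{i}.png",im[...,::-1]); st=arm.state();print(st["time_s"],st["joint_positions"],st["ee_pos"],st["wrist_force"])
pickle.dump(out,open("w.pkl","wb"))
```

```text
2.425 [1.80680091e-01 3.37993995e-01 1.78148491e+00 3.62524573e-05
 1.02203947e+00 3.88966667e-01] [0.56993253 0.105648   0.13003806] [-0.05382551 -0.12609968 -1.33160647]
4.025 [ 1.79572028e-01  3.38007784e-01  1.78157641e+00 -2.41983249e-06
  1.02200709e+00 -1.18130362e+00] [0.56999881 0.1049941  0.12999427] [ 1.06490942 -0.63009102  0.22382092]
```

View pics/w0.png

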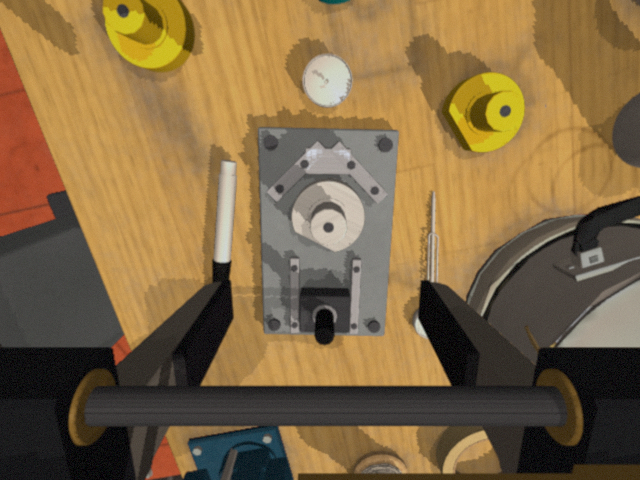

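View pics/w1.png

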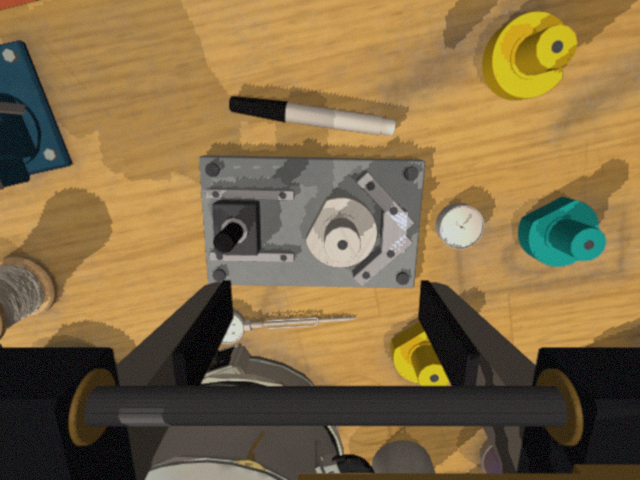

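Run:
```python
from h import *
import pickle
out=pickle.load(open("w.pkl","rb"))
cs=[]
for (m,im),(u,v) in zip(out,[(328,215),(341,232)]):
    c=im[v-48:v+48,u-48:u+48,::-1]; c=cv2.resize(c,(400,400),interpolation=cv2.INTER_CUBIC)
    cs.append(cv2.convertScaleAbs(c,alpha=1.2))
cv2.imwrite("pics/c.png",np.hstack(cs))
# boss top, 64 mm
m0,m1=out[0][0],out[1][0]
print("bosstop",tri([ray(m0,(328,227)),ray(m1,(342,244))]),"handle top",tri([ray(m0,(324,314)),ray(m1,(236,228))]))
P0=[(259,129),(398,130),(385,334),(264,334)]; P1=[(425,158),(416,287),(208,286),(200,156)]  # TL.. in jig
# order in w0: (+x,+y_left),( +x,right),( -x,right),(-x,left)
C=np.array([tri([ray(m0,a),ray(m1,b)]) for a,b in zip(P0,P1)]);print(C,C.mean(0))
x=C[0]+C[1]-C[2]-C[3];print(np.degrees(np.arctan2(x[1],x[0])),np.linalg.norm(x)/2)
y=C[0]+C[3]-C[1]-C[2];print(np.degrees(np.arctan2(y[1],y[0])),np.linalg.norm(y)/2)
```

```text
bosstop [0.57490484 0.11632027 0.06362102] handle top [0.55348093 0.03222025 0.03120958]
[[ 0.53285276  0.19718407  0.00853691]
 [ 0.64396228  0.17253379  0.01576659]
 [ 0.604973   -0.01332265  0.00910502]
 [ 0.49151454  0.01479508  0.01388368]] [0.56832564 0.09279757 0.01182305]
77.69450145644383 0.1884535346691228
166.77677218307926 0.11534865497629063
```

View pics/c.png

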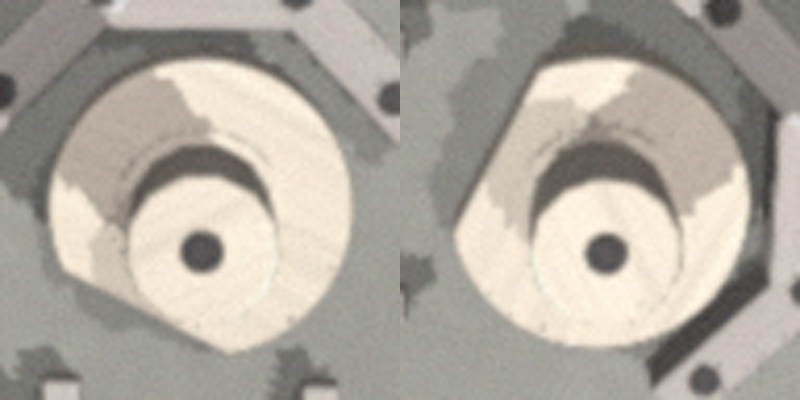

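Run:
```python
from h import *
import pickle
out=pickle.load(open("w.pkl","rb"))
F=[[(68,272),(230,352)],[(140,68),(55,233)]];O=[(280,167),(293,184)]
boss=np.array([.5749,.1163])
E=[]
for (m,im),f,o in zip(out,F,O):
    p=[onz(m,np.array(q)*.24+o,.032)[:2] for q in f];E.append(p)
    d=p[1]-p[0];n=np.array([d[1],-d[0]])/np.linalg.norm(d);n*=np.sign(n@((p[0]+p[1])/2-boss))
    print(p,"len",np.linalg.norm(d),"dist",n@(p[0]-boss),"ang",np.degrees(np.arctan2(n[1],n[0])))
m0,m1=out[0][0],out[1][0]
print("handle",tri([ray(m0,(324,336)),ray(m1,(222,240))]))
# disc edge height: same corners in both views? try pairing
for k in (0,1):
    for j in (0,1): print(k,j,tri([ray(m0,np.array(F[0][k])*.24+O[0]),ray(m1,np.array(F[1][j])*.24+O[1])]))
# stop face top corners (plane z=.030): crop px (108,28),(258,28)
a=[onz(m0,np.array(q)*.24+O[0],.030)[:2] for q in [(105,28),(265,28)]];print("stop",a,np.mean(a,0))
```

```text
[array([0.54705673, 0.10937269]), array([0.57517053, 0.08643382])] len 0.0362846713923796 dist 0.022969646739958997 ang -129.2120059359893
[array([0.54577595, 0.11093668]), array([0.57475608, 0.08748334])] len 0.037281460293362344 dist 0.02249069534918505 ang -128.982900118389
handle [0.55331426 0.02966206 0.06465714]
0 0 [0.54644642 0.11009734 0.03149223]
0 1 [0.55718345 0.10639267 0.0777842 ]
1 0 [0.56051893 0.09982609 0.03602872]
1 1 [0.57490983 0.08710793 0.0326303 ]
stop [array([0.56465224, 0.15437671]), array([0.59454827, 0.14808254])] [0.57960026 0.15122962]
```

Run:
```python
from h import *
D=np.radians
b=[.5749,.1163]; a0,a1=77.7+153.2,77.7
arm.grip(.06)
arm.move_pose([*b,.09],down(D(a0)))
print(arm.move_linear([*b,.036],speed=.1,f_stop=6))
arm.grip(.02,25); s=arm.state();print(s["time_s"],s["finger_gap"],s["grasp_force"],s["ee_pos"],s["wrist_force"])
arm.move_pose([*b,.036],down(D((a0+a1)/2)));print(arm.state()["wrist_force"])
arm.move_pose([*b,.036],down(D(a1)));arm.pause(.2)
s=arm.state();f0=s["wrist_force"];print(s["time_s"],s["ee_pos"],f0,s["finger_gap"])
u=np.array([np.cos(D(a1)),np.sin(D(a1)),0])
print(arm.move_linear(np.array([*b,.036])+.016*u,speed=.02,f_stop=6))
s=arm.state();p=s["ee_pos"];print(s["time_s"],p,(p-[*b,.036])@u,s["wrist_force"]-f0,s["ft_torque"])
im=eyes.get_image("wrist");cv2.imwrite("pics/w2.png",cv2.resize(im[100:400,200:460,::-1],None,fx=2,fy=2))
```

```text
False
7.0917 0.02009237960793797 0.0 [0.57489241 0.11629366 0.0359992 ] [-0.57004141 -1.06916752 -0.22357125]
[-0.15584133  0.4053678  -0.2058902 ]
9.725 [0.57489803 0.11628056 0.03600472] [-0.2957494  -0.0301698   0.53627595] 0.019901151593623833
False
10.675 [0.57825123 0.13188459 0.03599118] 0.015940765814446013 [ 0.83120701 -0.02600848 -0.10396383] [-0.05661775  0.10606104 -0.00101827]
```

View pics/w2.png

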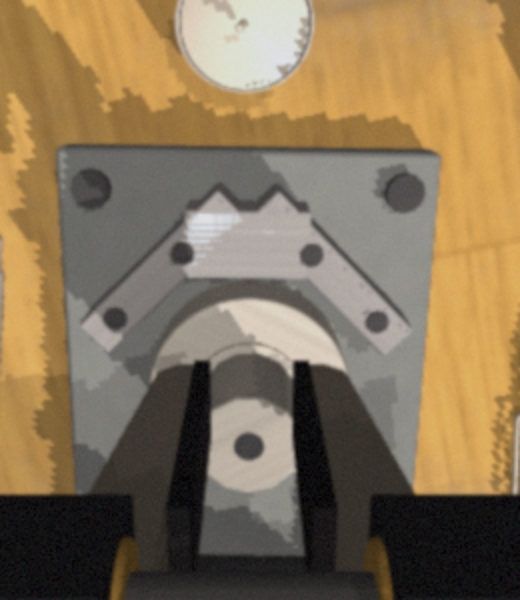

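Run:
```python
from h import *
m=eyes.camera_model("wrist");s=arm.state();print(s["ee_pos"],s["finger_gap"],s["grasp_force"])
print("tcp px in crop",(proj(m,s["ee_pos"])-[200,100])*2)
print("boss",onz(m,(325,322.5),.064), "stop mid",onz(m,(200+247/2,100+278/2),.030),"disc front",onz(m,(200+250/2,100+298/2),.032))
R=s["orientation"]
for y in(-.01,.01,-.014,.014):
  print(y,(proj(m,s["ee_pos"]+R@[0,y,0])-[200,100])*2,(proj(m,s["ee_pos"]+R@[0,y,-.028])-[200,100])*2)
```

```text
[0.578282   0.13183617 0.03599867] 0.019941785792829417 0.0
tcp px in crop [247.96021733 348.19459646]
boss [0.57551159 0.11626406 0.064     ] stop mid [0.58211069 0.15074885 0.03      ] disc front [0.58180558 0.14527564 0.032     ]
-0.01 [213.20953363 348.17815045] [207.93774159 388.57249181]
0.01 [282.70923556 348.21196504] [287.25999075 388.60889466]
-0.014 [199.3084649  348.17183023] [192.07175226 388.56614355]
0.014 [296.60870538 348.21917092] [303.12387891 388.61710786]
```

Run:
```python
from h import *
s=arm.state();print(s["ee_pos"],s["time_s"])
a=eyes.get_image("side")[140:280,260:400,::-1];b=eyes.get_image("top")[180:320,330:470,::-1]
print(proj(eyes.camera_model("side"),s["ee_pos"])-[260,140],proj(eyes.camera_model("top"),s["ee_pos"])-[330,180])
cv2.imwrite("pics/s2.png",np.hstack([cv2.resize(x,(400,400),interpolation=cv2.INTER_CUBIC) for x in(a,b)]))
```

```text
[0.578282   0.13183617 0.03599867] 10.725
[62.2581651  91.73622068] [55.96733702 63.26683094]
```

View pics/s2.png

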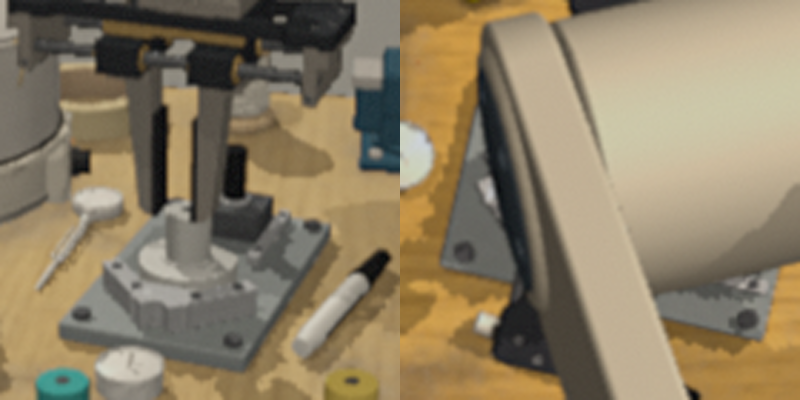

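The fingertips don't sit where the stated TCP says. In the side view they end about 28 mm high, level with the boss top, so the fingers closed above the boss and nothing moved. I'll measure the real tip offset by gently touching the boss top.

Run:
```python
from h import *
D=np.radians
b=[.5752,.1163]; a0=77.7+153.2
p=arm.state()["ee_pos"];p[2]=.06
arm.move_linear(p,speed=.1)
arm.move_pose([*b,.055],down(D(a0)));arm.pause(.15)
print(arm.move_linear([*b,.02],speed=.02,f_stop=3))
s=arm.state();zt=s["ee_pos"][2];off=.064-zt;print(s["time_s"],s["ee_pos"],s["wrist_force"],"tip is above TCP by",off)
arm.move_linear([*b,.055],speed=.1)
```

```text
True
14.8 [0.57514275 0.11629742 0.03158632] [-1.20779866 -0.06753353  7.18056371] tip is above TCP by 0.03241368357534008
```

Run:
```python
from h import *
D=np.radians
b=[.5752,.1163]; a0=77.7+153.2;a1=77.7;z=.0055
arm.grip(.05)
print(arm.move_linear([*b,z],speed=.1,f_stop=5))
arm.grip(.02,25);s=arm.state();print(s["time_s"],s["finger_gap"],s["grasp_force"],s["ee_pos"],s["wrist_force"])
if abs(s["finger_gap"]-.028)<.003:
    for a in (a0*.67+a1*.33,a0*.33+a1*.67,a1):
        arm.move_pose([*b,z],down(D(a)));print(arm.state()["wrist_force"])
    arm.pause(.2);s=arm.state();f0=s["wrist_force"];print(s["time_s"],s["ee_pos"],s["finger_gap"])
    u=np.array([np.cos(D(a1)),np.sin(D(a1)),0])
    print(arm.move_linear(np.array([*b,z])+.014*u,speed=.015,f_stop=6))
    s=arm.state();p=s["ee_pos"];print(s["time_s"],p,(p-[*b,z])@u,s["wrist_force"]-f0,s["ft_torque"])
im=eyes.get_image("wrist");cv2.imwrite("pics/w3.png",cv2.resize(im[100:400,200:460,::-1],None,fx=2,fy=2))
```

```text
False
16.9083 0.027409465624383837 25.001189410686493 [0.57545552 0.11642448 0.00603937] [-0.76268544 -0.17399417  5.39179152]
[-0.23398165  0.17289469  4.94233437]
[ 0.83991324 -0.39976933  5.65153207]
[-0.13571061  0.57384403  5.9374975 ]
19.6833 [0.57595667 0.11640835 0.00601587] 0.027316808891657243
True
19.9917 [0.57599059 0.11664129 0.00602658] 0.0005018769949508347 [-0.00966367 -0.32766742 -0.07135805] [-0.15496367  0.08222485  0.02408182]
```

View pics/w3.png

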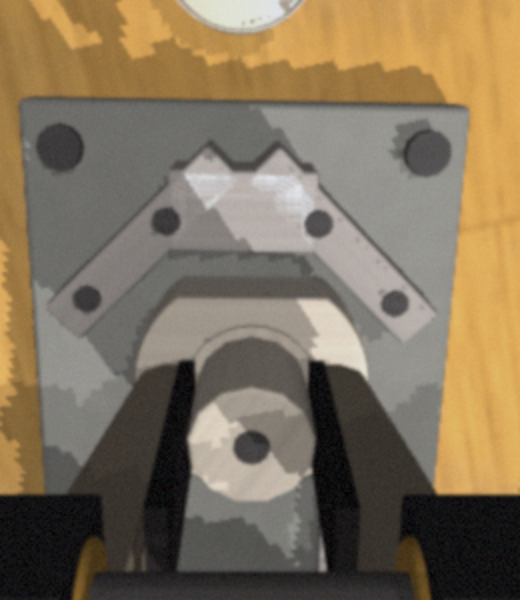

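Run:
```python
from h import *
D=np.radians
a1=77.7;u=np.array([np.cos(D(a1)),np.sin(D(a1)),0]);v=np.array([-u[1],u[0],0])
seat=np.array([.5753,.1269,.0066])
def rep(t,f0):
    s=arm.state();d=s["ee_pos"]-seat;F=s["wrist_force"]-f0;print(t,round(s["time_s"],2),"short x %.1f y %.1f mm"%(d@u*1e3,d@v*1e3),"F x %.1f y %.1f z %.1f"%(F@u,F@v,F[2]),s["ft_torque"].round(2))
f0=arm.state()["wrist_force"]
R=down(D(a1))
r=arm.move_linear(seat-.005*u,R,speed=.02,f_stop=12);rep(r,f0)
r=arm.move_linear(seat+.004*u,R,speed=.015,f_stop=12);rep(r,f0)
im=eyes.get_image("wrist");cv2.imwrite("pics/w4.png",cv2.resize(im[100:400,200:460,::-1],None,fx=2,fy=2))
```

```text
False 20.47 short x -5.0 y 0.5 mm F x 1.7 y 0.2 z -7.0 [-0.05  0.04 -0.02]
True 20.93 short x -0.1 y -0.0 mm F x -2.7 y -1.4 z -4.1 [-0.87 -0.06 -0.  ]
```

View pics/w4.png

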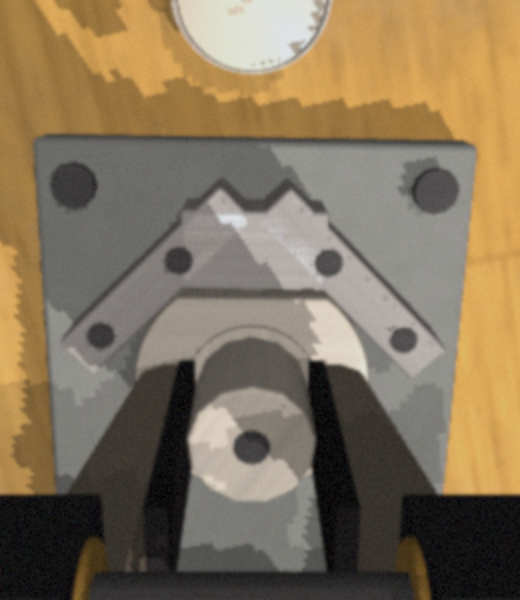

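Run:
```python
from h import *
D=np.radians
a1=77.7;u=np.array([np.cos(D(a1)),np.sin(D(a1)),0]);v=np.array([-u[1],u[0],0]);R=down(D(a1))
seat=np.array([.5753,.1269,.0066])
def rep(t,f0):
    s=arm.state();d=s["ee_pos"]-seat;F=s["wrist_force"]-f0;print(t,round(s["time_s"],2),"x %.1f y %.1f mm"%(d@u*1e3,d@v*1e3),"F x %.1f y %.1f z %.1f"%(F@u,F@v,F[2]),round(s["finger_gap"],4),round(s["grasp_force"],1))
f0=arm.state()["wrist_force"]
r=arm.move_linear(seat+.005*u,R,speed=.01,f_stop=10);rep(r,f0)
arm.grip(.055);rep("open",f0)
p=arm.state()["ee_pos"];p[2]=.075;arm.move_linear(p,R,speed=.2)
h=np.array([.5533,.0297,.075])
arm.move_pose(h,R)
h[2]=.010
print(arm.move_linear(h,R,speed=.1,f_stop=5))
arm.pause(.1);f0=arm.state()["wrist_force"]
arm.grip(.008,15);rep("grip",f0)
im=eyes.get_image("wrist");cv2.imwrite("pics/w5.png",cv2.resize(im[60:400,200:460,::-1],None,fx=1.7,fy=1.7))
```

```text
True 21.31 x -0.2 y -0.0 mm F x -1.0 y 0.5 z 0.8 0.0276 25.0
open 21.88 x -0.1 y 0.4 mm F x 2.6 y 2.5 z -2.3 0.0552 0.0
False
grip 24.43 x -99.7 y 1.3 mm F x -0.2 y 3.4 z 2.8 0.0152 15.0
```

View pics/w5.png

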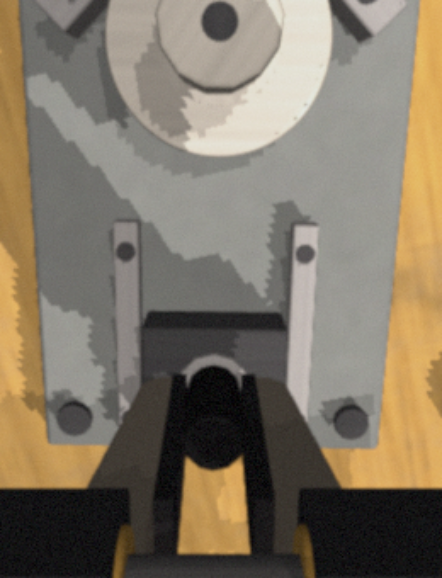

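Run:
```python
from h import *
D=np.radians
a1=77.7;u=np.array([np.cos(D(77.2)),np.sin(D(77.2)),0]);v=np.array([-u[1],u[0],0]);R=down(D(a1))
p0=arm.state()["ee_pos"];f0=arm.state()["wrist_force"]
def rep(t):
    s=arm.state();d=s["ee_pos"]-p0;F=s["wrist_force"]-f0;print(t,round(s["time_s"],2),"x %.1f y %.1f mm"%(d@u*1e3,d@v*1e3),"F x %.1f y %.1f z %.1f"%(F@u,F@v,F[2]),round(s["finger_gap"],4))
r=arm.move_linear(p0+.042*u,R,speed=.04,f_stop=15);rep(r)
if not r:
    arm.pause(.1)
    r=arm.move_linear(p0+.057*u,R,speed=.01,f_stop=7);rep(r)
im=eyes.get_image("wrist");cv2.imwrite("pics/w6.png",cv2.resize(im[60:400,200:460,::-1],None,fx=1.7,fy=1.7))
```

```text
False 25.68 x 42.4 y -0.3 mm F x 1.7 y -2.4 z -3.2 0.0156
True 26.66 x 49.7 y -0.2 mm F x -1.7 y -3.4 z 0.0 0.0154
```

View pics/w6.png

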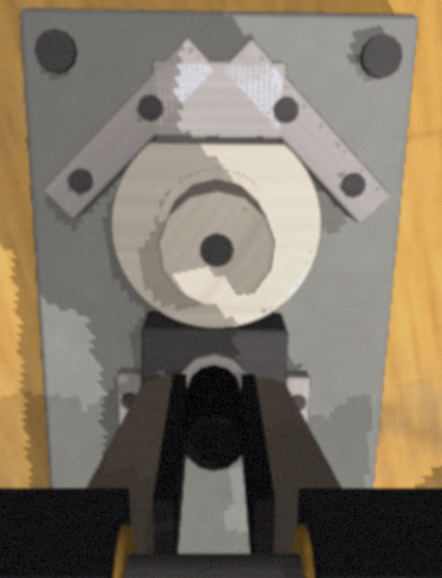

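Run:
```python
from h import *
D=np.radians
u=np.array([np.cos(D(77.2)),np.sin(D(77.2)),0]);R=down(D(77.7))
arm.pause(.2)
p0=arm.state()["ee_pos"];f0=arm.state()["wrist_force"]
r=arm.move_linear(p0+.006*u,R,speed=.01,f_stop=12)
s=arm.state();print(r,(s["ee_pos"]-p0)@u*1e3,(s["wrist_force"]-f0)@u,s["wrist_force"])
arm.pause(.1)
arm.grip(.04);p=arm.state()["ee_pos"];p[2]=.09;arm.move_linear(p,R,speed=.15)
arm.move_pose([.558,.06,.15],R);arm.pause(.2)
m=eyes.camera_model("wrist");im=eyes.get_image("wrist");cv2.imwrite("pics/w7.png",cv2.resize(im[60:360,200:460,::-1],None,fx=2,fy=2))
import pickle;pickle.dump((m,im),open("w7.pkl","wb"));print(arm.state()["time_s"])
```

```text
True -0.08427729565406598 -2.723618345214191 [ 0.00449588 -3.06301675  4.36619125]
29.1833
```

View pics/w7.png

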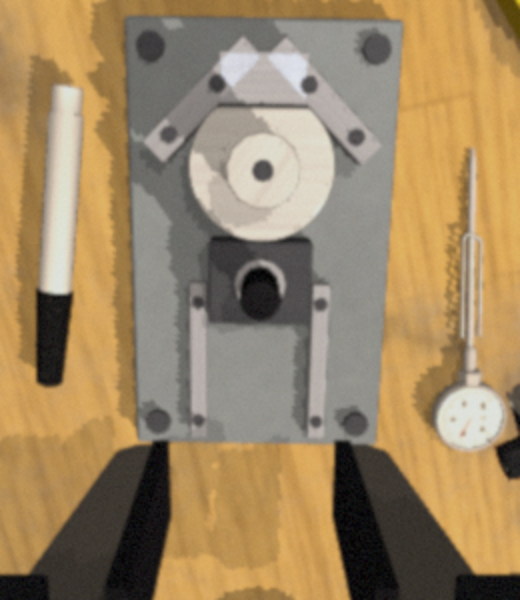

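```bash
python3 -c "
from h import *
print(arm.hand_in())"
```

```text
the job is handed in; nothing more can be done
None
```

The cap is home against both fences with its flat at the stop, the clamp jaw is up against it, and the gripper is clear; I handed in at about 29 s, but I viewed 12 pictures (limit 10), and my first grasp closed above the boss because the fingers end about 32 mm short of the stated TCP.

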